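# Sort the microscopy supplies into their trays

### The arm

A 7-joint arm with a two-finger parallel gripper is mounted at the origin on a cart in front of the work surface, level with it; the furniture and walls round the work are solid. World frame = base frame: x ahead of the robot, y to its left, z up, the work surface at z = 0. Lengths are in m, angles in degrees, forces in N, time in s.
With the tool pointing down it reaches from about 0.4 to 0.85 m from the base axis. Payload 10.4 kg.
Tool frame: the origin (TCP) lies midway between the tips of the shut fingers; the grasp point (between the pads) lies 19 mm behind it (arm.hold_point_z is the distance from the TCP to the grasp point, in m); z points along the fingers, y is the line along which they close (so a half turn about z gives the same grasp; the last joint's range is limited). The gripper opens to 87 mm and grips with 3 to 60 N. Pads are 19 mm wide; open, the fingers measure 117 mm over their backs; the gripper's body (75 mm by 190 mm) begins 51 mm behind the grasp point.
Start: joints at [-70.795, 19.034, -3.707, 83.658, 1.238, 77.344, -5.071], TCP at [0.219, 0.585, 0.223] pointing down, gripper open.
Joint ranges: [-148.97, 148.97], [-28.65, 121.19], [-84.17, 76.75], [9.2, 138.47], [-72.65, 252.65], [3.7, 117.97], [-149.18, 149.18]. Speed limits (degrees/s): [127.2, 127.2, 159.86, 159.86, 180, 180, 180].

### API

Orientations are given as [roll, pitch, yaw] about the fixed x, y, z axes, in that order (R = Rz(yaw) Ry(pitch) Rx(roll)).
In Python, from rig import arm, vision, ticket gives the robot as it stands.
- The arm moves only by the shell command python3 -m jog 'ROWS' [FORCE]. ROWS is a JSON object whose one key "targets" holds one flat list of numbers, 5 for each row, row after row: the opening, from -1 (shut) to 1 (fully open), then the shift along the tool's x, y, z in m, then the turn about the tool's z in degrees. In form: {"targets": [fingers, tx, ty, tz, spin, fingers, tx, ty, tz, spin, ...]}. A call has exactly 10 rows; each row shifts and turns the commanded pose from where the row before left it, along the tool's axes as they then stand; what a row does not reach is not made up. A row lasts 1/8 s, in which the tool goes at most 62.5 mm and 10.7 degrees, less where a joint would pass 70% of its speed; a pose out of reach is approached as far as the arm can. A call is refused whole if a number of a shift passes 0.0625 or a number of a turn 10.7, either way. A call with a gripper value outside its range is refused whole. The fingers move at their own pace and stop on an object; FORCE is the grip in N (left out, the last holds). Time passes only in rows, so rows that do not move let the fingers close, or fill a call up. It gives the time, the measured TCP pose, the force, the opening and the grip force at its end, in the units of the state.
- arm.get_obs(): the state, without advancing time (a new reading comes with each control period).
- vision.get_image(name): name is "scene" or "side" or "wrist"; returns a dict with "img" (480x640x3 uint8, red, green, blue), "K" (3x3 intrinsics, pixels), "cam_to_world" (4x4, takes a point from camera to world coordinates). Camera axes: x right, y down, z forward; pixel columns grow to the right and rows downward; lengths in m; the calibration is good to about 2 mm. A picture is of the moment at which its call begins. There is no depth.
- ticket.hand_in(): hands the job in; it is judged then, once.
The state is a dict: "time_s": time; "joint_positions": joint angles; "joint_velocities": joint speeds; "effort": joint torques, N m; "eef_pos": TCP position; "eef_rot": TCP orientation; "wrist_force": force on the tool from outside, world axes, zero at the start; "moment": the same for the moment, N m; "opening": opening from 0.0 (shut) to 1.0 (fully open); "finger_force": force on a finger pad.
Only numpy, scipy, OpenCV 4.12 (cv2) and the standard library are available. Lean on these libraries where they do the work, as an engineer would, in place of code of your own. Each camera call takes 0.05 s, during which the arm holds its last target. There are 200 camera calls.

### The job

Put away the things standing in front of the trays: the two small bottles into the blue tray, the two microscope objectives into the yellow tray, and the square box of cover glasses into the white tray. Set each down on the tray's floor, bottles and objectives standing upright and the box lying flat as it was, and let go. Leave the timer and the culture dish where they are.

Things in the scene. Friction and masses are not known exactly. Their poses are not given: they have to be found in the camera images.
- oil_bottle: Amber-brown small round bottle with a black screw cap, standing; 62 mm tall, body 25 mm in diameter up to 36 mm and cap 18 mm in diameter. Origin at the centre of its underside, z up along its axis.
- mountant: White small round bottle with a green screw cap, standing; 50 mm tall, body 23 mm in diameter up to 30 mm and cap 16 mm in diameter. Origin at the centre of its underside, z up along its axis.
- objective_10x: White and metal microscope objective with a yellow ring, standing on its thread end; 38 mm tall, 26 mm in diameter. Origin at the centre of its underside, z up along its axis.
- objective_20x: White and metal microscope objective with a green ring and a tapered nose, standing on its thread end; 46 mm tall, 26 mm in diameter at the widest, the upper half narrower. Origin at the centre of its underside, z up along its axis.
- coverslips: White to pale-blue square plastic box of cover glasses, closed, lying flat; 32 x 32 mm, 14 mm tall, sides along its x and y. Origin at the centre of its underside, z up.
- blue_tray: Blue tray, fixed to the worktop; 108 mm along its x, 154 mm along its y, rim 12 mm high, walls 4 mm thick, so 100 x 146 mm inside. Inner floor 3 mm above its origin, which is at the centre of its underside; z up.
- yellow_tray: Yellow tray, fixed to the worktop; 108 mm along its x, 154 mm along its y, rim 12 mm high, walls 4 mm thick, so 100 x 146 mm inside. Inner floor 3 mm above its origin, which is at the centre of its underside; z up.
- white_tray: White tray, fixed to the worktop; 108 mm along its x, 154 mm along its y, rim 12 mm high, walls 4 mm thick, so 100 x 146 mm inside. Inner floor 3 mm above its origin, which is at the centre of its underside; z up.
- timer: Pale grey bench timer with small buttons and a display, lying flat among the things; 66 x 64 mm, 17 mm tall; not to be disturbed. Origin at the centre of its underside.
- culture_dish: Round clear culture dish with its lid on, among the things; 64 mm in diameter, 15 mm tall; not to be disturbed. Origin at the centre of its underside.

How it is judged (in metres and radians):
At the end, for the whole second after the job is handed in: Bottles in the blue tray, objectives in the yellow, cover-glass box in the white: each centre within 42 mm (tray x) and 65 mm (tray y) of the tray's centre, underside less than 10 mm above the tray's origin, within 0.2 rad of upright, at rest (x of oil_bottle in the frame of blue_tray between -0.042 and 0.042 m and y of oil_bottle in the frame of blue_tray between -0.065 and 0.065 m and z of each of oil_bottle, mountant in the frame of blue_tray below 0.01 m and angle between each of oil_bottle, mountant, objective_10x, objective_20x, coverslips's own z axis and vertical below 0.2 rad and linear speed of each of oil_bottle, mountant, objective_10x, objective_20x, coverslips below 0.02 m/s and x of mountant in the frame of blue_tray between -0.042 and 0.042 m and y of mountant in the frame of blue_tray between -0.065 and 0.065 m and x of objective_10x in the frame of yellow_tray between -0.042 and 0.042 m and y of objective_10x in the frame of yellow_tray between -0.065 and 0.065 m and z of each of objective_10x, objective_20x in the frame of yellow_tray below 0.01 m and x of objective_20x in the frame of yellow_tray between -0.042 and 0.042 m and y of objective_20x in the frame of yellow_tray between -0.065 and 0.065 m and x of coverslips in the frame of white_tray between -0.042 and 0.042 m and y of coverslips in the frame of white_tray between -0.065 and 0.065 m and z of coverslips in the frame of white_tray below 0.01 m); the robot touches nothing.
It fails at once if the timer is shifted by more than 20 mm (distance of timer from where it was at the start of the episode above 0.02 m).
It fails at once if the culture dish is shifted by more than 20 mm (distance of culture_dish from where it was at the start of the episode above 0.02 m).
It also fails if it takes over 128 s, if anything falls off the work surface, if the arm or the gripper's body presses on something with over 40 N, if the wrist force passes 120 N, or if a joint passes its speed limit or range.

## Working session

There is one attempt and no reset: what is moved stays moved. The work goes in short steps, Python scripts to look and compute and a shell command to move; the robot and the scene stay as the last step left them, time stands still between calls to the robot, and variables do not carry over. Pictures are saved under pics/ and viewed, at most 14 in all, crops included, and the job is handed in when it is done.

```bash
ls; mkdir -p pics; python3 - <<'E'
from rig import arm, vision
import cv2
for n in ("scene","side"):
    d=vision.get_image(n); cv2.imwrite(f"pics/{n}0.png",d["img"][:,:,::-1])
    print(n,d["K"].round(1).tolist(),d["cam_to_world"].round(3).tolist())
o=arm.get_obs(); print(o, arm.hold_point_z)
E
```

```text
pics
scene [[590.9, 0.0, 318.3], [0.0, 590.9, 249.0], [0.0, 0.0, 1.0]] [[0.72, -0.539, 0.437, -0.018], [-0.694, -0.559, 0.454, -0.517], [-0.0, -0.63, -0.777, 0.91], [0.0, 0.0, 0.0, 1.0]]
side [[564.4, 0.0, 312.8], [0.0, 564.4, 241.1], [0.0, 0.0, 1.0]] [[-0.857, -0.199, 0.475, -0.169], [-0.515, 0.334, -0.79, 1.073], [-0.002, -0.922, -0.388, 0.58], [0.0, 0.0, 0.0, 1.0]]
{'time_s': 0.1, 'joint_positions': array([-70.79416359,  19.07100526,  -3.70711759,  83.70078229,
         1.23715126,  77.34368494,  -5.07011234]), 'joint_velocities': array([-0.08076025, -0.04966098,  0.04990684, -0.16073474,  0.00390438,
        0.15614054, -0.00825019]), 'effort': array([ 6.62640523e-04, -6.24542356e+01,  2.39705475e-02, -3.90712523e+01,
       -6.15226175e-02,  3.66289623e-02,  8.97117116e-05]), 'eef_pos': array([0.21876503, 0.58509068, 0.22180803]), 'eef_rot': array([-1.79924409e+02,  2.91201382e-03,  1.59500922e+02]), 'wrist_force': array([ 0.02172757, -0.24511676, -0.21027862]), 'moment': array([0.01427795, 0.00418855, 0.02630146]), 'finger_force': 0.0, 'opening': 1.0019398472264909} 0.0187
```

View pics/scene0.png

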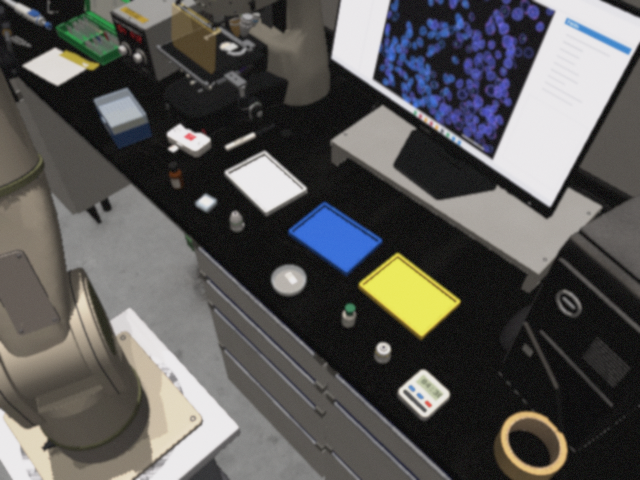

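View pics/side0.png

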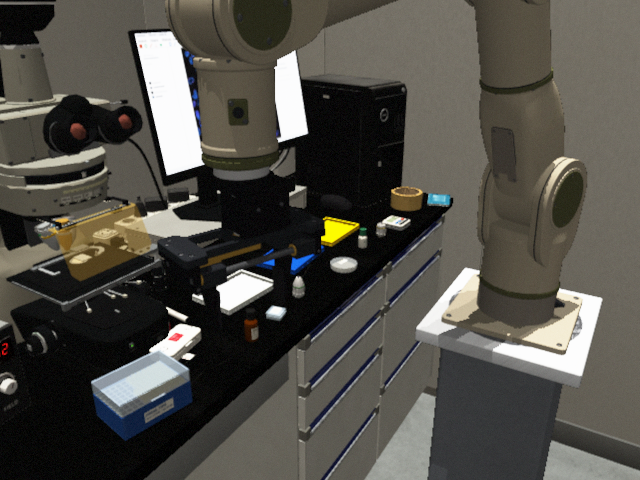

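Scene view shows the oil bottle at (175,176), coverslips (206,203), 20x (236,220), dish (289,280), mountant (349,316), 10x (382,352) and timer (424,393). The trays are white (265,182), blue (335,237) and yellow (409,295). The side view shows the same things: oil bottle (251,325), coverslips (276,313), 20x (299,287), mountant (363,239), 10x (381,229), timer (396,223).

```bash
cat > h.py <<'E'
import cv2, numpy as np
from rig import arm, vision
def ray(d,p):
    v=np.linalg.inv(d["K"])@[p[0],p[1],1.]; T=d["cam_to_world"]; v=T[:3,:3]@v
    return T[:3,3],v/np.linalg.norm(v)
def plane(d,p,z):
    o,v=ray(d,p); return o+v*(z-o[2])/v[2]
def tri(d1,p1,d2,p2):
    o1,v1=ray(d1,p1);o2,v2=ray(d2,p2)
    s=np.linalg.lstsq(np.c_[v1,-v2],o2-o1,rcond=None)[0]
    a,b=o1+s[0]*v1,o2+s[1]*v2
    return (a+b)/2,np.linalg.norm(a-b)
def blob(d,roi,thr=45,f=None):
    """largest foreground blob in roi (x0,y0,x1,y1) -> contour, bbox centre/ minAreaRect"""
    x0,y0,x1,y1=roi; im=d["img"][y0:y1,x0:x1]
    m=(im.max(2)>thr) if f is None else f(im.astype(int))
    c,_=cv2.findContours(m.astype(np.uint8),cv2.RETR_EXTERNAL,cv2.CHAIN_APPROX_NONE)
    c=max(c,key=cv2.contourArea)+[x0,y0]
    return c
E
cat > m.py <<'E'
from h import *
S=vision.get_image("scene");D=vision.get_image("side")
R={"oil":((163,158,186,193),(240,305,263,343),.031),"cov":((193,191,219,214),(264,303,290,323),.007),"o20":((225,206,248,235),(289,272,308,300),.023),
"mount":((338,301,360,331),(356,225,371,250),.025),"o10":((371,340,394,365),(374,219,389,240),.019),"dish":((266,258,312,300),(328,255,360,275),.0075),"timer":((394,366,454,422),(381,213,412,232),.0085)}
for n,(a,b,h) in R.items():
    t=35
    ca,cb=blob(S,a,t),blob(D,b,t)
    A,B=cv2.minAreaRect(ca),cv2.minAreaRect(cb)
    p,g=tri(S,A[0],D,B[0])
    print(n,np.round(A[0],1),np.round(A[1],1),round(A[2]),np.round(B[0],1),"bbB",cv2.boundingRect(cb),"tri",p.round(4),"gap",round(g,4),"planeS",plane(S,A[0],h).round(4)[:2],"planeD",plane(D,B[0],h).round(4)[:2],"r",round(np.hypot(*p[:2]),3))
T={"white":((220,145,312,218),lambda i:i.min(2)>110),"blue":((283,198,388,276),lambda i:(i[...,2]>i[...,0]+50)),"yellow":((352,248,466,342),lambda i:(i[...,0]>i[...,2]+50))}
for n,(a,f) in T.items():
    c=blob(S,a,f=f); q=cv2.boxPoints(cv2.minAreaRect(c)); q=cv2.approxPolyDP(cv2.convexHull(c),6,True)[:,0]
    P=np.array([plane(S,p,.012)[:2] for p in q]); print(n,q.tolist(),P.round(3).tolist(),"c",P.mean(0).round(3),"sides",np.linalg.norm(P-np.roll(P,-1,0),axis=1).round(3),"ang",np.degrees(np.arctan2(*(np.roll(P,-1,0)-P).T[::-1])).round(1))
im=np.hstack([cv2.resize(S["img"][140:440,150:480],None,fx=2.4,fy=2)[:, :]]);cv2.imwrite("pics/scrop.png",cv2.resize(S["img"][150:430,155:465],None,fx=2.1,fy=2.1,interpolation=cv2.INTER_CUBIC)[:,:,::-1])
E
python3 m.py
```

```text
oil [176.1 179.4] [19.2 13.6] 76 [251.  329.5] bbB (244, 319, 15, 22) tri [0.3978 0.3547 0.0183] gap 0.0008 planeS [0.3915 0.342 ] planeD [0.3856 0.3707] r 0.533
cov [205.8 202.3] [18.4 20.5] 45 [275.3 312.7] bbB (265, 305, 22, 16) tri [0.4063 0.2645 0.0078] gap 0.0015 planeS [0.4075 0.2657] planeD [0.4061 0.2638] r 0.485
o20 [236.5 220.8] [22.9 16.1] 81 [298.  286.5] bbB (292, 276, 13, 22) tri [0.4131 0.1681 0.0219] gap 0.0012 planeS [0.4132 0.1676] planeD [0.4111 0.1704] r 0.446
mount [349.  314.5] [25. 16.] 90 [361.9 235.9] bbB (356, 225, 12, 23) tri [ 0.4157 -0.1457  0.0267] gap 0.0018 planeS [ 0.4155 -0.1453] planeD [ 0.4186 -0.1501] r 0.44
o10 [382. 352.] [22. 18.] 90 [382. 228.] bbB (376, 219, 13, 19) tri [ 0.4019 -0.2357  0.0221] gap 0.0026 planeS [ 0.4048 -0.2343] planeD [ 0.4033 -0.2417] r 0.466
dish [288.5 279.5] [33. 37.] 90 [343.5 264.5] bbB (330, 256, 28, 18) tri [ 0.396  -0.0053  0.0082] gap 0.0028 planeS [ 0.3978 -0.0043] planeD [ 0.3948 -0.0056] r 0.396
timer [423.3 393.8] [45.3 43.1] 45 [395.5 223. ] bbB (381, 215, 30, 17) tri [ 0.4016 -0.3294  0.0053] gap 0.0018 planeS [ 0.4011 -0.3298] planeD [ 0.3973 -0.3209] r 0.519
white [[262, 151], [306, 187], [266, 213], [225, 174]] [[0.594, 0.301], [0.587, 0.149], [0.476, 0.151], [0.487, 0.3]] c [0.536 0.225] sides [0.153 0.111 0.15  0.107] ang [-92.5 178.8  85.8   0.4]
blue [[322, 202], [382, 240], [346, 274], [288, 232]] [[0.581, 0.093], [0.594, -0.064], [0.483, -0.073], [0.474, 0.081]] c [0.533 0.009] sides [0.157 0.112 0.154 0.107] ang [ -85.1 -175.3   93.3    6.4]
yellow [[397, 252], [460, 300], [422, 338], [358, 285]] [[0.592, -0.104], [0.59, -0.259], [0.479, -0.262], [0.481, -0.106]] c [ 0.536 -0.183] sides [0.154 0.112 0.156 0.112] ang [ -90.7 -178.4   89.3    0.9]
```

View pics/scrop.png

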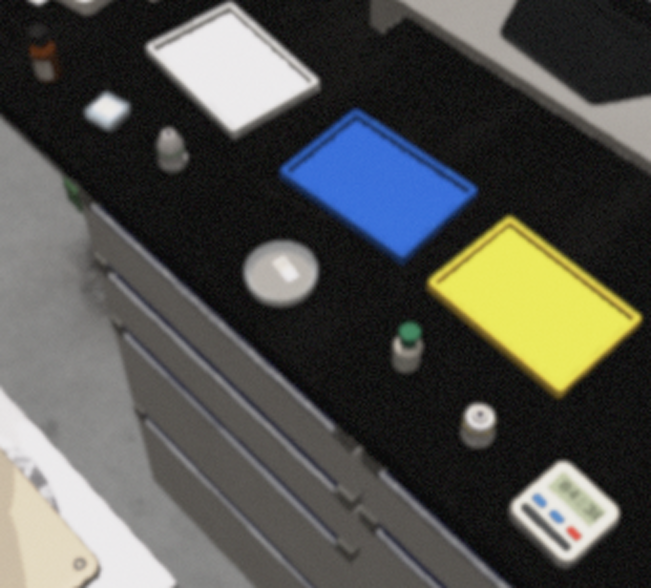

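The crop confirms every object stands clear of its neighbours. The triangulated heights match the expected mid-heights; the oil bottle's mask is the body only, mid-height 18 mm. I'll turn to yaw 180 (fingers close along y), move above the oil bottle and use the wrist camera.

```bash
python3 -m jog '{"targets":[1,0,0,0,-10.2,1,0,0,0,-10.2,1,-0.0224,-0.0288,0,0,1,-0.0224,-0.0288,0,0,1,-0.0224,-0.0288,0,0,1,-0.0224,-0.0288,0,0,1,-0.0224,-0.0288,0,0,1,-0.0224,-0.0288,0,0,1,-0.0224,-0.0288,0,0,1,-0.0224,-0.0288,0,0]}' 10
python3 - <<'E'
from h import *
d=vision.get_image("wrist");cv2.imwrite("pics/w0.png",d["img"][:,:,::-1]);print(d["cam_to_world"].round(3).tolist());o=arm.get_obs();print(o["eef_pos"],o["eef_rot"],o["joint_positions"].round(1))
E
```

```text
time_s: 1.45
eef_pos: [0.3982, 0.3536, 0.2225]
eef_rot: [180.0, -0.0, 179.9]
wrist_force: [-0.7, -0.0, 0.2]
opening: 1.0
finger_force: 0.0
[[0.002, 0.962, 0.273, 0.323], [1.0, -0.002, -0.0, 0.354], [0.0, 0.273, -0.962, 0.385], [0.0, 0.0, 0.0, 1.0]]
[0.4019496  0.34902685 0.2225861 ] [-1.79898038e+02  8.23581577e-02  1.79561668e+02] [-49.2   7.3   3.5  98.   -0.3  74.8  43.9]
```

View pics/w0.png

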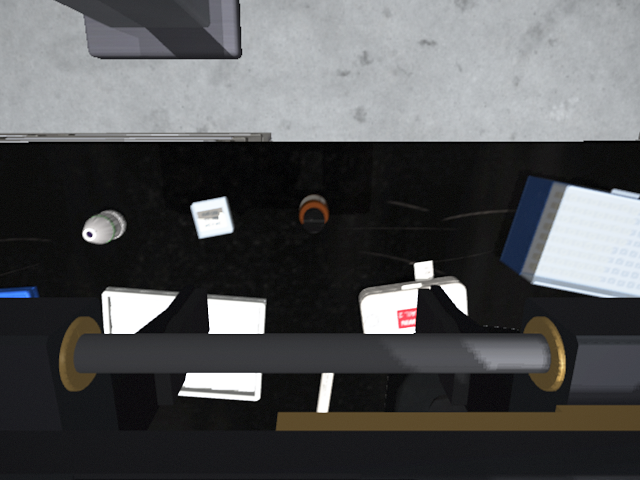

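Wrist view: oil bottle at (313,212), coverslips at (212,217) turned slightly, 20x at (105,227) with its nose towards (92,236), blue-grey box at far right.

```bash
cat > w.py <<'E'
from h import *
d=vision.get_image("wrist"); o=arm.get_obs(); print("eef",o["eef_pos"].round(4),o["eef_rot"].round(2))
c=blob(d,(190,195,236,240),90); q=cv2.boxPoints(cv2.minAreaRect(c))
P=np.array([plane(d,p,.014)[:2] for p in q]);print("cov",P.round(4).tolist(),P.mean(0).round(4),"sides",np.linalg.norm(P-np.roll(P,-1,0),axis=1).round(4),"ang",np.degrees(np.arctan2(*(np.roll(P,-1,0)-P).T[::-1])).round(1))
c=blob(d,(295,190,332,236),f=lambda i:i[...,0]>i[...,2]+30); r=cv2.boundingRect(c);print("oil body bb",r, "cols->y",[plane(d,(x,212),.03).round(4)[:2].tolist() for x in (r[0],r[0]+r[2])],"top edge base x",plane(d,(313,r[1]),.0).round(4)[:2])
c=blob(d,(78,205,130,248),60); r=cv2.minAreaRect(c);print("o20",r,plane(d,r[0],.023).round(4))
E
python3 w.py
```

```text
eef [0.4006 0.3509 0.2226] [-1.7994e+02  6.0000e-02  1.7954e+02]
cov [[0.3907, 0.2461], [0.3845, 0.2786], [0.4178, 0.2832], [0.4243, 0.2499]] [0.4043 0.2645] sides [0.0331 0.0336 0.0339 0.0338] ang [ 100.8    7.9  -78.9 -173.5]
oil body bb (306, 195, 26, 25) cols->y [[0.4006, 0.3441], [0.4008, 0.3664]] top edge base x [0.391  0.3502]
o20 ((109.32544708251953, 223.28106689453125), (30.307695388793945, 43.15385437011719), 67.38013458251953) [0.4108 0.1704 0.023 ]
```

```bash
python3 -m jog '{"targets":[0.2,0,0,0.02,0,0.2,0,0,0.02,0,0.2,0,0,0.02,0,0.2,0,0,0.02,0,0.2,0,0,0,0,0.2,0,0,0,0,0.2,0,0,0,0,0.2,0,0,0,0,0.2,0,0,0,0,0.2,0,0,0,0]}'; python3 w.py | egrep "eef|oil"
```

```text
time_s: 2.8
eef_pos: [0.3977, 0.3548, 0.1427]
eef_rot: [180.0, 0.0, 179.9]
wrist_force: [-0.1, 0.6, -0.2]
opening: 0.6
finger_force: 0.0
eef [0.3977 0.3547 0.1426] [179.99   0.   179.9 ]
oil body bb (296, 221, 36, 15) cols->y [[0.3796, 0.3447], [0.3796, 0.3686]] top edge base x [0.3926 0.356 ]
```

```bash
python3 -m jog '{"targets":[0.2,0,0,0.03,0,0.2,0,0,0.03,0,0.2,0,0,0.03,0,0.2,0,0,0.027,0,0.2,0,0,0.014,0,0.2,0,0,0.006,0,0.2,0,0,0,0,-0.6,0,0,0,0,-0.6,0,0,0,0,-0.6,0,0,0,0]}' 12; python3 -m jog '{"targets":[-0.6,0,0,0,0,-0.6,0,0,0,0,-0.6,0,0,0,0,-0.6,0,0,-0.01,0,-0.6,0,0,-0.03,0,-0.6,0,0,-0.03,0,-0.6,0,0,-0.03,0,-0.6,0,0,0,0,-0.6,0,0,0,0,-0.6,0,0,0,0]}'
python3 - <<'E'
from h import *
d=vision.get_image("side");cv2.imwrite("pics/s1.png",cv2.resize(d["img"][120:360,140:420],None,fx=2,fy=2)[:,:,::-1])
E
```

```text
time_s: 4.1
eef_pos: [0.3978, 0.3549, 0.0059]
eef_rot: [180.0, 0.0, 179.9]
wrist_force: [0.8, 0.5, -0.3]
opening: 0.343
finger_force: 0.0
time_s: 5.35
eef_pos: [0.3972, 0.3542, 0.1046]
eef_rot: [-179.9, -0.1, 179.9]
wrist_force: [-0.7, -0.3, 0.2]
opening: 0.28
finger_force: 12.0
```

View pics/s1.png

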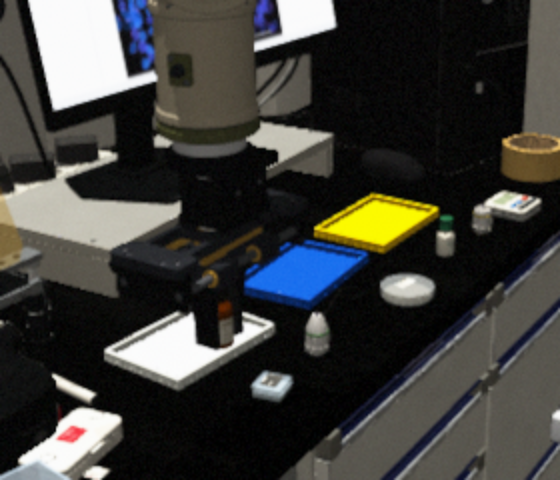

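The bottle is held: opening 24.4 mm matches its 25 mm body, and it shows upright between the fingers. Next, carry it to the blue tray.

```bash
python3 -m jog '{"targets":[-0.6,-0.009,-0.020,0,0,-0.6,-0.017,-0.039,0,0,-0.6,-0.018,-0.042,0,0,-0.6,-0.018,-0.042,0,0,-0.6,-0.018,-0.042,0,0,-0.6,-0.018,-0.042,0,0,-0.6,-0.018,-0.042,0,0,-0.6,-0.014,-0.030,0,0,-0.6,-0.007,-0.016,0,0,-0.6,0,0,0,0]}' 20; python3 -m jog '{"targets":[-0.6,0,0,0,0,-0.6,0,0,0.02,0,-0.6,0,0,0.03,0,-0.6,0,0,0.025,0,-0.6,0,0,0.012,0,-0.6,0,0,0.005,0,-0.6,0,0,0.003,0,-0.6,0,0,0,0,-0.6,0,0,0,0,-0.6,0,0,0,0]}'
```

```text
time_s: 6.65
eef_pos: [0.534, 0.039, 0.1051]
eef_rot: [-180.0, -0.0, 179.8]
wrist_force: [-0.8, -0.7, -0.5]
opening: 0.279
finger_force: 20.0
time_s: 7.9
eef_pos: [0.5343, 0.0395, 0.0109]
eef_rot: [180.0, 0.0, 179.9]
wrist_force: [-0.5, -0.6, -1.1]
opening: 0.278
finger_force: 20.0
```

```bash
python3 -m jog '{"targets":[-0.6,0,0,0.002,0,-0.6,0,0,0,0,-0.1,0,0,0,0,-0.1,0,0,0,0,-0.1,0,0,0,0,-0.1,0,0,-0.01,0,-0.1,0,0,-0.02,0,-0.1,0,0,-0.03,0,-0.1,0,0,-0.03,0,-0.1,0,0,-0.02,0]}'; python3 -m jog '{"targets":[0.2,0.0165,0.028,-0.01,-4.7,0.2,0.0165,0.028,-0.01,-4.7,0.2,0.0165,0.028,-0.01,0,0.2,0.0165,0.028,0,0,0.2,0.0165,0.028,0,0,0.2,0.0165,0.028,0,0,0.2,0.0165,0.028,0,0,0.2,0.0165,0.028,0,0,0.2,0,0,0,0,0.2,0,0,0,0]}'
python3 - <<'E'
from h import *
o=arm.get_obs();print(o["eef_pos"],o["eef_rot"])
d=vision.get_image("wrist");cv2.imwrite("pics/w2.png",d["img"][:,:,::-1])
s=vision.get_image("scene");cv2.imwrite("pics/s2.png",cv2.resize(s["img"][150:430,155:465],None,fx=2.1,fy=2.1)[:,:,::-1])
E
```

```text
time_s: 9.15
eef_pos: [0.5347, 0.0395, 0.1207]
eef_rot: [180.0, 0.1, 179.9]
wrist_force: [0.0, 0.8, 0.4]
opening: 0.447
finger_force: 0.0
time_s: 10.4
eef_pos: [0.3746, 0.2434, 0.149]
eef_rot: [180.0, 0.0, -170.7]
wrist_force: [-0.1, -0.8, 0.1]
opening: 0.605
finger_force: 0.0
[0.37463703 0.24338207 0.148978  ] [ 1.79998846e+02  3.90430804e-02 -1.70726572e+02]
```

View pics/w2.png

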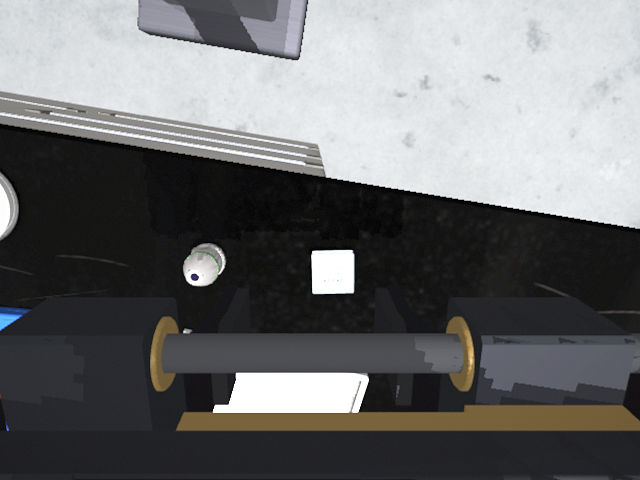

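View pics/s2.png

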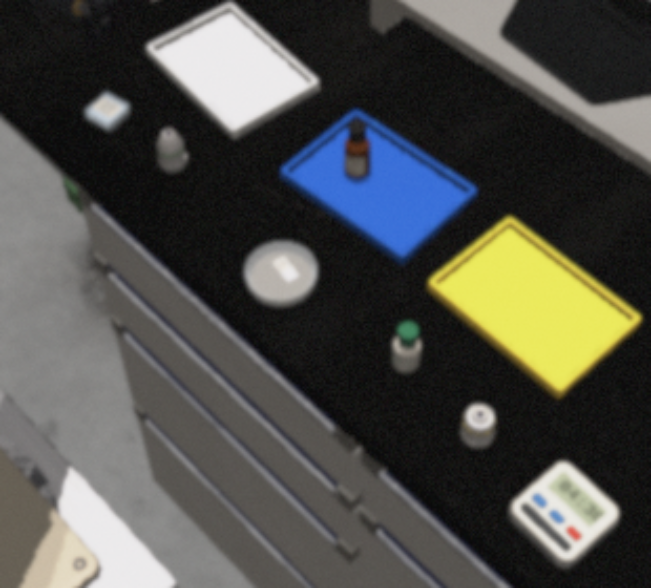

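The oil bottle stands upright in the blue tray, at crop (357,150). In the wrist view the box is square to the gripper at (333,272). The turned frame left the tool off by a few cm, so I'll recompute.

```bash
python3 - <<'E'
from h import *
d=vision.get_image("wrist");o=arm.get_obs()
c=blob(d,(295,235,372,300),90); q=cv2.boxPoints(cv2.minAreaRect(c))
P=np.array([plane(d,p,.014)[:2] for p in q]);C=P.mean(0);print(C.round(4),np.linalg.norm(P-np.roll(P,-1,0),axis=1).round(4),np.degrees(np.arctan2(*(np.roll(P,-1,0)-P).T[::-1])).round(1))
from scipy.spatial.transform import Rotation as R
print(R.from_euler("xyz",o["eef_rot"],degrees=True).as_matrix().T@(np.r_[C,.003]-o["eef_pos"]))
c=blob(d,(178,236,232,292),60); r=cv2.minAreaRect(c);print("o20",r,plane(d,r[0],.023).round(4))
E
```

```text
[0.4043 0.2643] [0.0309 0.0349 0.0319 0.0349] [  99.2   10.7  -80.8 -170.8]
[-0.03257181  0.01617323  0.14568009]
o20 ((203.46469116210938, 264.54119873046875), (37.854366302490234, 47.07391357421875), 40.60129928588867) [0.4102 0.17   0.023 ]
```

```bash
python3 -m jog '{"targets":[0.2,-0.011,0.0055,0.02,0,0.2,-0.011,0.0055,0.03,0,0.2,-0.011,0.005,0.03,0,0.2,0,0,0.03,0,0.2,0,0,0.022,0,0.2,0,0,0.01,0,0.2,0,0,0.003,0,0.2,0,0,0,0,-0.6,0,0,0,0,-0.6,0,0,0,0]}' 10; python3 -m jog '{"targets":[-0.6,0,0,0,0,-0.6,0,0,0,0,-0.6,0,0,-0.01,0,-0.6,0,0,-0.03,0,-0.6,0,0,-0.03,0,-0.6,0,0,-0.03,0,-0.6,0,0,0,4.7,-0.6,0,0,0,4.7,-0.6,0,0,0,0,-0.6,0,0,0,0]}'
```

```text
time_s: 11.8
eef_pos: [0.4044, 0.2653, 0.0041]
eef_rot: [180.0, 0.0, -170.7]
wrist_force: [-0.1, -0.0, 0.6]
opening: 0.454
finger_force: 0.0
time_s: 13.05
eef_pos: [0.4041, 0.265, 0.1037]
eef_rot: [180.0, 0.0, -180.0]
wrist_force: [-0.3, 1.0, -0.2]
opening: 0.361
finger_force: 10.0
```

```bash
python3 -m jog '{"targets":[-0.6,-0.012,-0.004,0,0,-0.6,-0.024,-0.008,0,0,-0.6,-0.030,-0.009,0,0,-0.6,-0.030,-0.009,0,0,-0.6,-0.024,-0.006,0,0,-0.6,-0.012,-0.004,0,0,-0.6,0,0,0.02,0,-0.6,0,0,0.03,0,-0.6,0,0,0.028,0,-0.6,0,0,0.010,0]}'; python3 -m jog '{"targets":[-0.6,0,0,0.004,0,-0.6,0,0,0.003,0,-0.6,0,0,0.001,0,-0.6,0,0,0,0,0.1,0,0,0,0,0.1,0,0,0,0,0.1,0,0,0,0,0.1,0,0,-0.02,0,0.1,0,0,-0.04,0,0.1,0,0,-0.04,0]}'
```

```text
time_s: 14.3
eef_pos: [0.535, 0.2243, 0.0139]
eef_rot: [-179.9, -0.1, 179.9]
wrist_force: [0.5, -0.6, -0.7]
opening: 0.361
finger_force: 10.0
time_s: 15.55
eef_pos: [0.5358, 0.2247, 0.1085]
eef_rot: [-180.0, -0.0, 179.9]
wrist_force: [-0.8, 0.1, 1.0]
opening: 0.552
finger_force: 0.0
```

```bash
python3 -m jog '{"targets":[0.2,0.010,-0.004,0,0,0.2,0.022,-0.010,0,0,0.2,0.030,-0.014,0,0,0.2,0.030,-0.014,0,0,0.2,0.022,-0.010,0,0,0.2,0.010,-0.004,0,0,0.2,0,0,0.02,0,0.2,0,0,0,0,0.2,0,0,0,0,0.2,0,0,0,0]}'; python3 - <<'E'
from h import *
d=vision.get_image("wrist");cv2.imwrite("pics/w3.png",d["img"][:,:,::-1]);print(d["cam_to_world"][:3,3])
E
```

```text
time_s: 16.8
eef_pos: [0.4124, 0.1693, 0.088]
eef_rot: [180.0, 0.0, 179.9]
wrist_force: [-0.7, 0.0, 0.1]
opening: 0.598
finger_force: 0.0
[0.33721497 0.16967753 0.25097218]
```

View pics/w3.png

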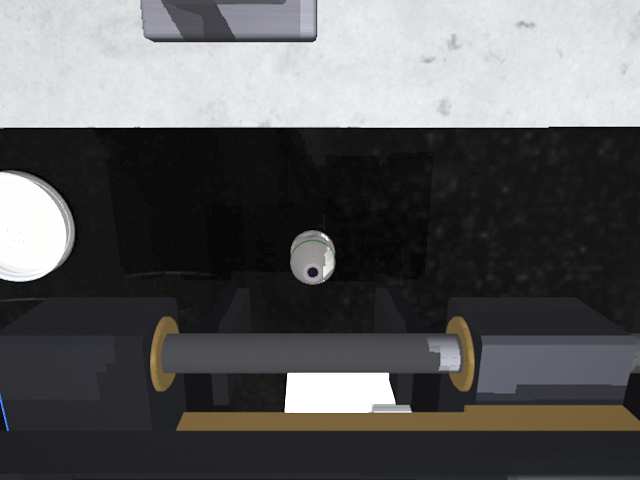

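The 20x is centred between the fingers, nose at (313,272) and finger midline at about column 312. I'll grasp it now.

```bash
python3 -c "
from h import *
d=vision.get_image('wrist');print(plane(d,(313,272),.046),plane(d,(313,231),.023))"; python3 -m jog '{"targets":[0.2,0,0,0.025,0,0.2,0,0,0.025,0,0.2,0,0,0.020,0,0.2,0,0,0.010,0,0.2,0,0,0.004,0,0.2,0,0,0,0,-0.6,0,0,0,0,-0.6,0,0,0,0,-0.6,0,0,0,0,-0.6,0,0,0,0]}' 12;  python3 -m jog '{"targets":[-0.6,0,0,0,0,-0.6,0,0,-0.01,0,-0.6,0,0,-0.03,0,-0.6,0,0,-0.03,0,-0.6,0,0,-0.03,0,-0.6,0,0,0,0,-0.6,0,0,0,0,-0.6,0,0,0,0,-0.6,0,0,0,0,-0.6,0,0,0,0]}' 15
```

```text
[0.41111387 0.17020139 0.046     ] [0.39519629 0.17030053 0.023     ]
time_s: 18.15
eef_pos: [0.412, 0.1691, 0.0037]
eef_rot: [180.0, 0.0, 179.9]
wrist_force: [1.2, -0.2, 0.2]
opening: 0.28
finger_force: 12.0
time_s: 19.4
eef_pos: [0.4117, 0.1689, 0.1032]
eef_rot: [-180.0, -0.0, 179.9]
wrist_force: [0.9, -1.1, -0.2]
opening: 0.279
finger_force: 15.0
```

```bash
python3 -m jog '{"targets":[-0.6,-0.008,-0.020,0,0,-0.6,-0.015,-0.039,0,0,-0.6,-0.017,-0.043,0,0,-0.6,-0.017,-0.043,0,0,-0.6,-0.017,-0.043,0,0,-0.6,-0.016,-0.043,0,0,-0.6,-0.016,-0.042,0,0,-0.6,-0.012,-0.030,0,0,-0.6,-0.006,-0.016,0,0,-0.6,0,0,0,0]}'; python3 -m jog '{"targets":[-0.6,0,0,0,0,-0.6,0,0,0.02,0,-0.6,0,0,0.03,0,-0.6,0,0,0.025,0,-0.6,0,0,0.012,0,-0.6,0,0,0.005,0,-0.6,0,0,0.003,0,-0.6,0,0,0.0008,0,-0.6,0,0,0,0,-0.6,0,0,0,0]}'; python3 -m jog '{"targets":[-0.6,0,0,0,0,-0.1,0,0,0,0,-0.1,0,0,0,0,-0.1,0,0,0,0,-0.1,0,0,-0.01,0,-0.1,0,0,-0.02,0,-0.1,0,0,-0.03,0,-0.1,0,0,-0.03,0,-0.1,0,0,-0.01,0,-0.1,0,0,0,0]}'
```

```text
time_s: 20.65
eef_pos: [0.5352, -0.1507, 0.1032]
eef_rot: [-180.0, -0.0, 179.8]
wrist_force: [0.3, 0.4, -1.3]
opening: 0.284
finger_force: 15.0
time_s: 21.9
eef_pos: [0.5356, -0.1502, 0.008]
eef_rot: [180.0, 0.0, 179.9]
wrist_force: [-1.1, -0.3, -0.3]
opening: 0.276
finger_force: 15.0
time_s: 23.15
eef_pos: [0.5356, -0.1502, 0.1081]
eef_rot: [180.0, 0.1, 179.9]
wrist_force: [0.8, -0.2, -1.0]
opening: 0.451
finger_force: 0.0
```

```bash
python3 -m jog '{"targets":[0.2,0.010,0.001,0,0,0.2,0.022,0.001,0,0,0.2,0.030,0.001,0,0,0.2,0.028,0.001,0,0,0.2,0.020,0,0,0,0.2,0.010,0,0,0,0.2,0,0,0.02,0,0.2,0,0,0,0,0.2,0,0,0,0,0.2,0,0,0,0]}'; python3 - <<'E'
from h import *
d=vision.get_image("wrist");s=vision.get_image("scene");cv2.imwrite("pics/w4.png",np.hstack([cv2.resize(d["img"],(400,300)),cv2.resize(s["img"][140:400,150:480],(400,300))])[:,:,::-1])
c=blob(d,(270,180,370,290),f=lambda i:i[...,1]>i[...,0]+25); r=cv2.boundingRect(c);print(r,plane(d,(r[0]+r[2]/2,r[1]+r[3]/2),.048))
E
```

```text
time_s: 24.4
eef_pos: [0.4158, -0.146, 0.0882]
eef_rot: [-180.0, 0.0, 179.9]
wrist_force: [-0.4, -0.1, 0.7]
opening: 0.602
finger_force: 0.0
(301, 251, 32, 38) [ 0.41283476 -0.14307708  0.048     ]
```

View pics/w4.png

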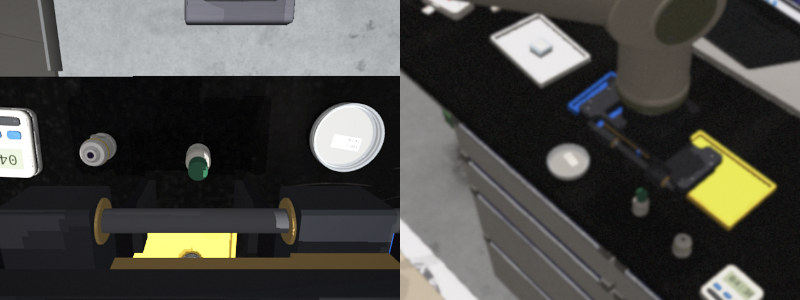

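The wrist panel shows the mountant between the fingers at (198,160). The scene panel shows the box lying in the white tray at (541,47). Grasp the mountant.

```bash
python3 -m jog '{"targets":[0.2,0.001,0.0015,0.025,0,0.2,0,0,0.025,0,0.2,0,0,0.020,0,0.2,0,0,0.010,0,0.2,0,0,0.004,0,0.2,0,0,0,0,-0.6,0,0,0,0,-0.6,0,0,0,0,-0.6,0,0,0,0,-0.6,0,0,0,0]}' 12;  python3 -m jog '{"targets":[-0.6,0,0,0,0,-0.6,0,0,-0.01,0,-0.6,0,0,-0.03,0,-0.6,0,0,-0.03,0,-0.6,0,0,-0.03,0,-0.6,0,0,0,0,-0.6,0,0,0,0,-0.6,0,0,0,0,-0.6,0,0,0,0,-0.6,0,0,0,0]}' 15
```

```text
time_s: 25.75
eef_pos: [0.4145, -0.1445, 0.0038]
eef_rot: [180.0, 0.0, 179.9]
wrist_force: [-1.0, 0.4, 2.2]
opening: 0.259
finger_force: 12.0
time_s: 27.0
eef_pos: [0.4142, -0.1445, 0.1034]
eef_rot: [-180.0, -0.0, 179.9]
wrist_force: [0.5, 0.9, -0.7]
opening: 0.255
finger_force: 15.0
```

```bash
python3 -m jog '{"targets":[-0.6,-0.008,0.008,0,0,-0.6,-0.016,0.017,0,0,-0.6,-0.021,0.0225,0,0,-0.6,-0.021,0.0225,0,0,-0.6,-0.021,0.0225,0,0,-0.6,-0.018,0.018,0,0,-0.6,-0.010,0.010,0,0,-0.6,-0.005,0.005,0,0,-0.6,0,0,0,0,-0.6,0,0,0,0]}'; python3 -m jog '{"targets":[-0.6,0,0,0,0,-0.6,0,0,0.02,0,-0.6,0,0,0.03,0,-0.6,0,0,0.025,0,-0.6,0,0,0.012,0,-0.6,0,0,0.005,0,-0.6,0,0,0.003,0,-0.6,0,0,0.0008,0,-0.6,0,0,0,0,-0.6,0,0,0,0]}'; python3 -m jog '{"targets":[-0.6,0,0,0,0,-0.25,0,0,0,0,-0.25,0,0,0,0,-0.25,0,0,0,0,-0.25,0,0,-0.01,0,-0.25,0,0,-0.02,0,-0.25,0,0,-0.03,0,-0.25,0,0,-0.03,0,-0.25,0,0,-0.01,0,-0.25,0,0,0,0]}'
```

```text
time_s: 28.25
eef_pos: [0.5342, -0.0199, 0.1037]
eef_rot: [-180.0, -0.0, 179.8]
wrist_force: [-0.8, 0.7, 0.1]
opening: 0.248
finger_force: 15.0
time_s: 29.5
eef_pos: [0.5348, -0.0192, 0.0082]
eef_rot: [180.0, 0.0, 179.9]
wrist_force: [0.4, -0.5, 0.7]
opening: 0.251
finger_force: 15.0
time_s: 30.75
eef_pos: [0.5348, -0.0191, 0.1083]
eef_rot: [180.0, 0.1, 179.9]
wrist_force: [-0.5, -0.4, -0.1]
opening: 0.377
finger_force: 0.0
```

```bash
python3 -m jog '{"targets":[0.2,0.008,-0.012,0,0,0.2,0.018,-0.030,0,0,0.2,0.025,-0.040,0,0,0.2,0.025,-0.042,0,0,0.2,0.024,-0.042,0,0,0.2,0.020,-0.030,0,0,0.2,0.012,-0.020,0,0,0.2,0,0,0.02,0,0.2,0,0,0,0,0.2,0,0,0,0]}'; python3 - <<'E'
from h import *
d=vision.get_image("wrist");s=vision.get_image("scene");cv2.imwrite("pics/w5.png",np.hstack([cv2.resize(d["img"],(400,300)),cv2.resize(s["img"][140:400,150:480],(400,300))])[:,:,::-1])
c=blob(d,(280,200,360,300),90); r=cv2.boundingRect(c);print(r,plane(d,(r[0]+r[2]/2,r[1]+r[3]/2),.019)); print(arm.get_obs()["joint_positions"].round(0))
E
```

```text
time_s: 32.0
eef_pos: [0.4018, -0.235, 0.0879]
eef_rot: [180.0, -0.0, 179.9]
wrist_force: [0.6, -0.1, -0.7]
opening: 0.598
finger_force: 0.0
(291, 236, 45, 54) [ 0.40467882 -0.23364309  0.019     ]
[ -5.   6.  32. 118.  -4.  57. 118.]
```

View pics/w5.png

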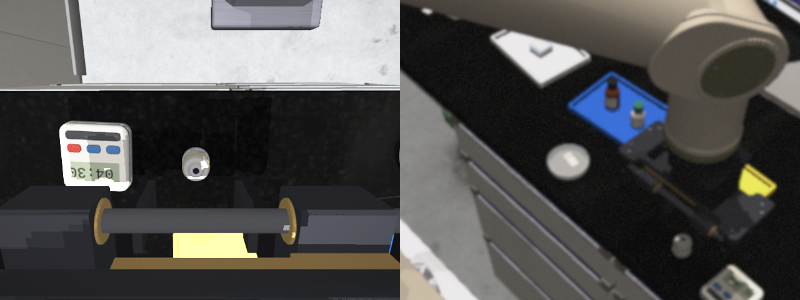

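Both bottles stand in the blue tray. The 10x is between the fingers at (196,163), and the timer is clear of them.

```bash
python3 -m jog '{"targets":[0.2,-0.002,0.001,0.025,0,0.2,0,0,0.025,0,0.2,0,0,0.020,0,0.2,0,0,0.010,0,0.2,0,0,0.004,0,0.2,0,0,0,0,-0.6,0,0,0,0,-0.6,0,0,0,0,-0.6,0,0,0,0,-0.6,0,0,0,0]}' 12;  python3 -m jog '{"targets":[-0.6,0,0,0,0,-0.6,0,0,-0.01,0,-0.6,0,0,-0.03,0,-0.6,0,0,-0.03,0,-0.6,0,0,-0.03,0,-0.6,0,0,0,0,-0.6,0,0,0,0,-0.6,0,0,0,0,-0.6,0,0,0,0,-0.6,0,0,0,0]}' 15
```

```text
time_s: 33.35
eef_pos: [0.4044, -0.234, 0.0041]
eef_rot: [180.0, 0.0, 179.9]
wrist_force: [-0.6, 0.6, 1.6]
opening: 0.282
finger_force: 12.0
time_s: 34.6
eef_pos: [0.404, -0.2339, 0.1036]
eef_rot: [180.0, -0.0, 179.9]
wrist_force: [0.7, -0.1, -1.2]
opening: 0.281
finger_force: 15.0
```

```bash
python3 -m jog '{"targets":[-0.6,-0.010,0.002,0,0,-0.6,-0.020,0.004,0,0,-0.6,-0.024,0.004,0,0,-0.6,-0.026,0.004,0,0,-0.6,-0.024,0.004,0,0,-0.6,-0.018,0.002,0,0,-0.6,-0.010,0.002,0,0,-0.6,0,0,0,0,-0.6,0,0,0.02,0,-0.6,0,0,0.02,0]}'; python3 -m jog '{"targets":[-0.6,0,0,0.022,0,-0.6,0,0,0.015,0,-0.6,0,0,0.010,0,-0.6,0,0,0.005,0,-0.6,0,0,0.003,0,-0.6,0,0,0.0008,0,-0.6,0,0,0,0,-0.6,0,0,0,0,-0.2,0,0,0,0,-0.2,0,0,0,0]}'; python3 -m jog '{"targets":[-0.2,0,0,0,0,-0.2,0,0,0,0,-0.2,0,0,-0.01,0,-0.2,0,0,-0.03,0,-0.2,0,0,-0.04,0,-0.2,0,0,-0.04,0,-0.2,0.03,0,-0.04,0,-0.2,0.05,0,-0.03,0,-0.2,0.05,0,0,0,-0.2,0,0,0,0]}'
```

```text
time_s: 35.85
eef_pos: [0.5358, -0.2125, 0.0637]
eef_rot: [180.0, 0.0, 179.9]
wrist_force: [0.1, -0.5, -0.3]
opening: 0.282
finger_force: 15.0
time_s: 37.1
eef_pos: [0.5364, -0.2122, 0.0083]
eef_rot: [180.0, 0.0, 179.9]
wrist_force: [-0.7, -0.8, 0.2]
opening: 0.384
finger_force: 0.0
time_s: 38.35
eef_pos: [0.4038, -0.2126, 0.1992]
eef_rot: [179.9, 0.1, 179.8]
wrist_force: [0.6, 0.3, 0.4]
opening: 0.4
finger_force: 0.0
```

```bash
python3 - <<'E'
from h import *
d=vision.get_image("side");s=vision.get_image("scene");cv2.imwrite("pics/f.png",np.hstack([cv2.resize(d["img"][160:340,180:420],(400,300)),cv2.resize(s["img"][140:410,150:480],(400,300))])[:,:,::-1])
o=arm.get_obs();print(o["time_s"],o["eef_pos"],o["wrist_force"].round(1))
for n,r,h in(("dish",(266,258,312,300),.0075),("timer",(394,366,454,422),.0085)):print(n,plane(s,cv2.minAreaRect(blob(s,r,35))[0],h).round(4))
E
```

```text
38.45 [ 0.40652289 -0.21193862  0.19895987] [ 0.1 -0.2  1. ]
dish [ 0.3978 -0.0043  0.0075]
timer [ 0.4011 -0.3304  0.0085]
```

View pics/f.png

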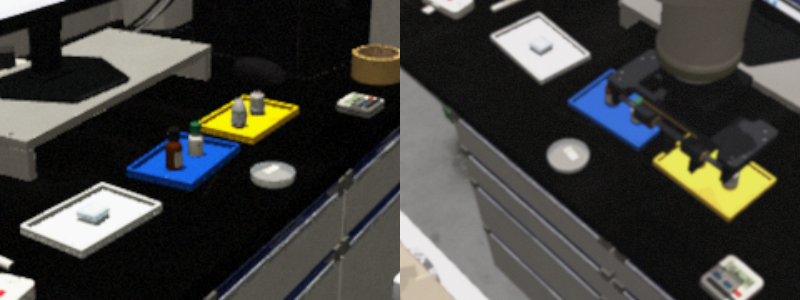

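The side panel shows all five things upright or flat in their trays: bottles (174,150) and (195,140), objectives (238,112) and (257,102), box (93,214). The timer and dish have not moved. Let the arm settle, then hand in.

```bash
python3 -m jog '{"targets":[-0.2,0,0,0,0,-0.2,0,0,0,0,-0.2,0,0,0,0,-0.2,0,0,0,0,-0.2,0,0,0,0,-0.2,0,0,0,0,-0.2,0,0,0,0,-0.2,0,0,0,0,-0.2,0,0,0,0,-0.2,0,0,0,0]}' && python3 -c "
from rig import ticket
print(ticket.hand_in())"
```

```text
time_s: 39.7
eef_pos: [0.4063, -0.212, 0.1981]
eef_rot: [180.0, 0.0, 179.9]
wrist_force: [0.0, -0.1, 0.4]
opening: 0.402
finger_force: 0.0
the job is handed in; nothing more can be done
None
```

I put all five things away in their trays and handed the job in at about 40 s; the final pictures showed them standing or lying as asked and the timer and dish unmoved, but the hand-in returned no verdict.

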